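# Open the child-resistant solvent bottle

## Task

Open the square bottle of lustre thinner: its black cap is child-resistant, so push it down firmly and keep it down while you turn it anticlockwise until it is free, without ramming the neck or forcing the cap against its stop, and lift it off. Set the cap down gently, right way up and wholly on the square white glazed tile that lies by itself, let go of it, and leave everything else on the table where it stands.

Things in the scene. Friction and masses are not known exactly. Their poses are not given: they have to be found in the camera images.
- cap_mid (a point): Centre of the black ribbed child-resistant cap, on its axis, half-way up the outer shell. A closed-topped cylinder 48 mm wide, 38 mm tall, about 55 g, upright; closed, its underside is 155 mm above the table. Standing on the tile its centre is 19 mm above the tile's top. The inner cap stays inside the shell. Below the closed cap there are 8 mm of bare neck, then the sloping shoulder.
- cap_top (a point): Middle of the cap's top, 193 mm above the table when closed. The outer shell spins idly unless pushed down; at about 12 N it has sunk 5 to 6 mm against springs and its 6 hidden teeth take the inner cap along. 15 to 20 N is a good push all through the turn (with 10 N the lock holds). Where the teeth meet cannot be seen: up to the first 45 degrees may be idle.
- neck_mouth (a point): Mouth of the neck, hidden under the cap, 177 mm up. Level bayonet lugs, no thread rise: driven anticlockwise from above (positive yaw), with little drag, the inner cap is free after 42 to 48 degrees and meets a hard stop 12 degrees later; between the two it lifts straight off, before that it holds fast. The neck bears 80 N in all; leaning on the stop with 0.35 N m does it: ease off at 0.15.
- bottle: Square white plastic bottle, 76 x 76 mm, in a plywood holder 120 x 120 mm with 55 mm high walls, screwed to the table: it cannot move or turn. Origin at the centre of the holder's underside, on the table, on the cap's axis; z up. Shoulder from 128 to 147 mm, neck mouth at 177 mm, cap above.
- tile: White glazed tile lying flat and loose on the table, 110 x 110 x 8 mm, 0.25 kg. Origin at the centre of its underside, x and y along its edges; its top is 8 mm above the origin.
- squeeze_bottle: Bystander: tall translucent squeeze bottle with a cone nozzle, 62 mm across, 200 mm tall. Origin at the centre of its underside.
- ring_cutter: Bystander: thin steel ring cutter, 80 mm across, 55 mm tall. Origin at the centre of its underside.
- pot: Bystander: small terracotta pot, 84 mm across, 75 mm tall. Origin at the centre of its underside.
- knife: Bystander: potter's knife with a blue handle, lying flat, 215 mm long. Origin at the centre of its underside or lowest line.
- vial0: Bystander: amber glass lustre vial with a black screw cap, 25 mm across, 54 mm tall. Origin at the centre of its underside.
- vial1: Bystander: a second vial like vial0. Origin at the centre of its underside.
- rolling_pin: Bystander: wooden rolling pin lying on its side, 420 mm long, 54 mm thick. Origin at the centre of its underside or lowest line.
There are look-alikes about, which are no part of the job. Of the things like the tile, leave any that is blue; of the rest the smaller one is meant.

How it is judged:
By the outcome, as a careful person would: the job done as asked, in the order asked, and still so for the second after the job is handed in, with the robot touching nothing.
It also fails if it takes over 67 s, if anything falls off the work surface, if the arm or the gripper's body presses on something with over 40 N, if the wrist force passes 120 N, or if a joint passes its speed limit or range.

## Robot

A 6-joint arm with a two-finger parallel gripper is mounted at the origin on the work surface. World frame = base frame: x ahead of the robot, y to its left, z up, the work surface at z = 0. Lengths are in mm, angles in degrees, forces in N, time in s.
With the tool pointing down it reaches from about 325 to 1000 mm from the base axis. Payload 5.1 kg.
Tool frame: the origin (TCP) lies at the very end of the fingers, on their centre line; the grasp point (between the pads) lies 19 mm behind it; z points along the fingers, y is the direction in which the jaws open and shut (so a half turn about z gives the same grasp; the last joint's range is limited). The gripper opens to 85 mm and grips with 20 to 120 N. Pads are 22 mm wide; open, the fingers measure 114 mm over their backs; the gripper's body (76 mm by 85 mm) begins 54 mm behind the grasp point. The pads swing forward as they close: fully open they stand 13 mm farther back than shut.
Start: joints at [58.751, 7.093, 94.555, -0, 78.352, -4.733], TCP at [290.214, 581.602, 203.322] pointing down, gripper open.
Joint ranges: [-149.61, 149.61], [-58.7, 133.49], [1.44, 155.28], [-77.14, 257.14], [18.33, 153.61], [-166.67, 166.67]. Speed limits (degrees/s): [147.25, 147.25, 180, 180, 180, 180].

## Interface

Orientations are given as a 3x3 rotation matrix whose columns are the frame's x, y, z axes.
In Python, from cell import arm gives the robot as it stands. The module is installed in compiled form; this text tells all that it offers.
- The arm moves only by the tool drive_tool, never from a script. Its argument "deltas" is a list of rows, each a list of 5 numbers: the closure, from -1 (fully open) to 1 (shut), so that 0 is half open, then the shift along the tool's x, y, z in mm, then the turn about the tool's z in degrees. In form: [[hand, dx, dy, dz, yaw], ...]. A call has exactly 10 rows; each row is the pose to reach, as a shift and turn from the pose measured when the call began, along the tool's axes at that moment; what a row does not reach only later rows make up. A row lasts 1/12 s, in which the tool goes at most 41.7 mm and 7.16 degrees, less where a joint would pass 70% of its speed; a pose out of reach is approached as far as the arm can. A call with a gripper value outside its range is refused whole. The fingers move at their own pace and stop on an object; "newtons" is the grip in N (left out, the last holds). Time passes only in rows, so rows that repeat a pose let the fingers close, or fill a call up. It gives the time, the measured TCP pose, the force and the opening at its end, in the units of the state.
- arm.get_obs(): the state, without advancing time (a new reading comes with each control period).
- arm.grab_frame(name): name is "scene" or "top"; returns a dict with "img" (400x640x3 uint8, red, green, blue), "mtx" (3x3 intrinsics, pixels), "world_from_camera" (4x4, takes a point from camera to world coordinates). Camera axes: x right, y down, z forward; pixel columns grow to the right and rows downward; lengths in mm; the calibration is good to about 2 mm. A picture is of the moment at which its call begins. There is no depth.
- arm.job_done(): hands the job in, once; it reports no verdict.
The state is a dict: "t": time; "q": joint angles; "dq": joint speeds; "joint_efforts": joint torques, N m; "tool_pos": TCP position; "orientation": TCP orientation; "contact_force": force on the tool from outside, world axes, zero at the start; "moment": the same for the moment, N m; "width": finger opening in mm.
Only numpy, scipy, OpenCV 4.12 (cv2) and the standard library are available. Lean on these libraries where they do the work, as an engineer would, in place of code of your own. Each camera call takes 0.05 s, during which the arm holds its last target.

## Working session

There is one attempt and no reset: what is moved stays moved. The work goes in short steps, Python scripts to look and compute and a tool call to move; the robot and the scene stay as the last step left them, time stands still between calls to the robot, and variables do not carry over. Pictures are saved under pics/ and viewed, and the job is handed in when it is done.

Besides the shell and the picture viewer there is one more tool, called by a JSON object that holds its "api" and its "payload". drive_tool: Moves the arm, as the interface text tells. Its arguments: {"type":"object","properties":{"deltas":{"type":"array","items":{"type":"array","items":{"type":"number"}}},"newtons":{"type":"number"}},"required":["deltas"]}

```bash
mkdir -p pics; python3 - <<'E'
from cell import arm
import cv2,pickle
s=arm.get_obs();print(s)
for n in("scene","top"):
    f=arm.grab_frame(n);cv2.imwrite(f"pics/{n}0.png",f["img"][:,:,::-1]);pickle.dump(f,open(n+"0.pkl","wb"));print(n,f["mtx"],f["world_from_camera"])
E
```

```text
{'t': 0.0, 'q': array([ 5.87495143e+01,  7.13228471e+00,  9.46332459e+01, -2.62502121e-03,
        7.83509530e+01, -4.73360725e+00]), 'dq': array([-0.01918483,  0.05918988, -0.00453836,  0.01839634,  0.0267611 ,
        0.04163236]), 'joint_efforts': array([-5.81499171e-04, -4.23600698e+01, -3.65455198e+01, -1.82690605e-04,
        6.84934159e-03, -1.57609328e-06]), 'tool_pos': array([289.90521003, 581.0328431 , 202.07537346]), 'orientation': array([[-8.94806968e-01,  4.46452078e-01, -1.01633062e-03],
       [ 4.46453217e-01,  8.94805243e-01, -1.76132339e-03],
       [ 1.23071481e-04, -2.02978852e-03, -9.99997932e-01]]), 'contact_force': array([ 0.56547257, -0.98459999,  0.92890339]), 'moment': array([-0.04976314,  0.02719275, -0.00668936]), 'width': 85.38944871999925}
scene [[411.70427023   0.         317.56344778]
 [  0.         411.70427023 196.20826112]
 [  0.           0.           1.        ]] [[-1.12414362e-02  6.42932727e-01 -7.65840152e-01  1.31209676e+03]
 [ 9.99770011e-01  2.12154028e-02  3.13541407e-03  1.41176404e+02]
 [ 1.82634676e-02 -7.65628771e-01 -6.43023352e-01  8.02640391e+02]
 [ 0.00000000e+00  0.00000000e+00  0.00000000e+00  1.00000000e+00]]
top [[450.83825774   0.         320.5823792 ]
 [  0.         450.83825774 198.83108976]
 [  0.           0.           1.        ]] [[-1.51887691e-03 -9.91864755e-01  1.27287082e-01  3.74671522e+02]
 [-9.99943682e-01  1.69465479e-04 -1.06114816e-02  1.43501494e+02]
 [ 1.05035839e-02 -1.27296031e-01 -9.91809153e-01  1.28571560e+03]
 [ 0.00000000e+00  0.00000000e+00  0.00000000e+00  1.00000000e+00]]
```

View pics/scene0.png

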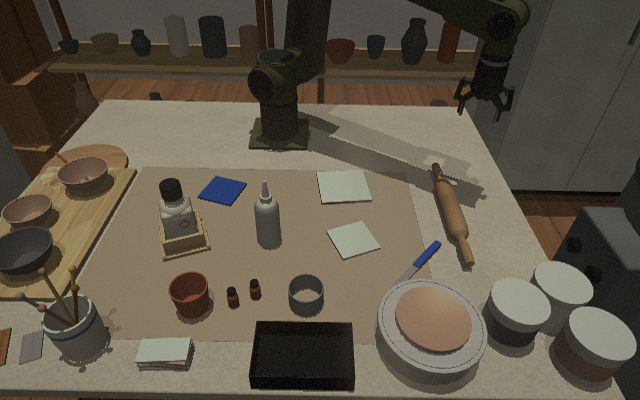

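View pics/top0.png

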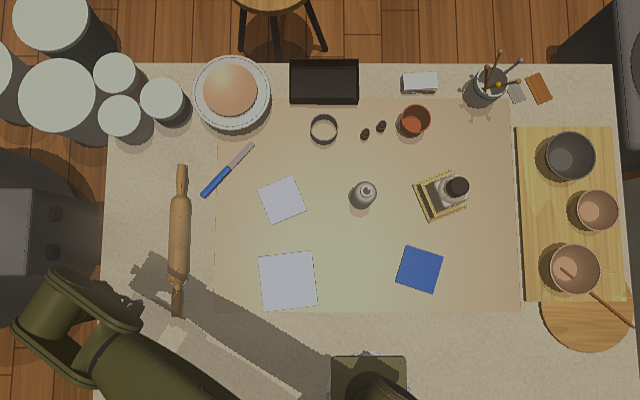

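```bash
cat > h.py <<'E'
import numpy as np,cv2,pickle
def ray(f,u,v,z):
    T=f["world_from_camera"];d=T[:3,:3]@np.linalg.solve(f["mtx"],[u,v,1.]);o=T[:3,3];return o+d*(z-o[2])/d[2]
def proj(f,p):
    T=np.linalg.inv(f["world_from_camera"]);c=f["mtx"]@(T[:3,:3]@np.asarray(p,float)+T[:3,3]);return c[:2]/c[2]
def crop(f,u0,v0,u1,v1,k,name):
    cv2.imwrite(name,cv2.resize(f["img"][v0:v1,u0:u1,::-1],None,fx=k,fy=k,interpolation=cv2.INTER_CUBIC))
E
python3 - <<'E'
from h import *
S=pickle.load(open("scene0.pkl","rb"));T=pickle.load(open("top0.pkl","rb"))
crop(T,240,160,340,320,3,"pics/a.png")
a=cv2.imread("pics/a.png")
crop(T,400,150,500,230,5,"pics/b.png");crop(S,140,165,220,265,5,"pics/c.png")
b=cv2.imread("pics/b.png");c=cv2.imread("pics/c.png")
w=np.zeros((500,800,3),np.uint8);w[:400,:400]=b[:400,:400];w[:500,400:800]=c;cv2.imwrite("pics/bc.png",w)
# tiles
for f,n,pts in((T,"top",[(282,200),(288,280),(419,269)]),(S,"scene",[(353,240),(344,187),(222,190)])):
    g=f["img"].astype(int)
    for p in pts:
        m=np.zeros((402,642),np.uint8)
        cv2.floodFill(f["img"].copy(),m,p,1,(14,)*3,(14,)*3,cv2.FLOODFILL_FIXED_RANGE)
        m=m[1:-1,1:-1]
        cs=max(cv2.findContours(m,0,1)[0],key=cv2.contourArea)
        q=np.array([ray(f,*(x[0]),8)[:2] for x in cs],np.float32)
        print(n,p,cv2.contourArea(cs),cv2.minAreaRect(q))
E
```

```text
top (282, 200) 1359.5 ((537.4149169921875, 241.7565155029297), (108.16961669921875, 109.10883331298828), 22.773887634277344)
top (288, 280) 2838.5 ((309.40045166015625, 223.36676025390625), (150.6072540283203, 150.59535217285156), 7.129308223724365)
top (419, 269) 1404.0 ((340.19329833984375, -146.39920043945312), (109.11497497558594, 106.33761596679688), 71.6202621459961)
scene (353, 240) 1105.0 ((537.996337890625, 241.1794891357422), (108.99751281738281, 108.58440399169922), 23.00051498413086)
scene (344, 187) 1360.5 ((306.2034912109375, 222.55157470703125), (153.66639709472656, 150.28778076171875), 7.273130416870117)
scene (222, 190) 745.5 ((342.8269958496094, -145.2090606689453), (107.48836517333984, 107.91068267822266), 71.18509674072266)
```

View pics/bc.png

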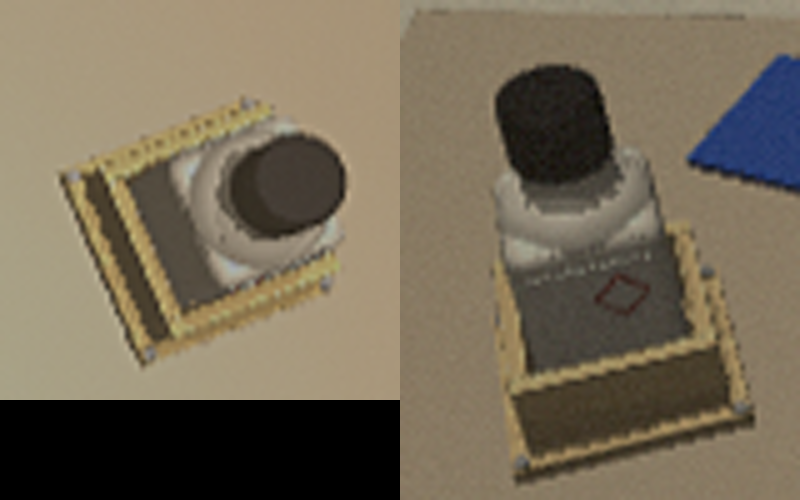

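View pics/a.png

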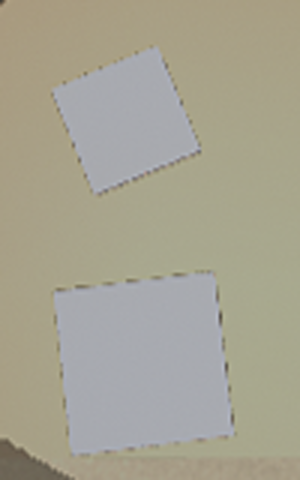

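```bash
python3 - <<'E'
from h import *
S=pickle.load(open("scene0.pkl","rb"));T=pickle.load(open("top0.pkl","rb"))
for f,box in((T,(435,165,480,205)),(S,(150,170,195,212))):
    u0,v0,u1,v1=box
    g=f["img"][v0:v1,u0:u1].max(2)
    for th in(55,65,75):
        m=(g<th).astype(np.uint8)
        n,l,st,ce=cv2.connectedComponentsWithStats(m)
        i=1+np.argmax(st[1:,4])
        c=max(cv2.findContours((l==i).astype(np.uint8),0,1)[0],key=cv2.contourArea)
        h=cv2.convexHull(c);M=cv2.moments(h);u=M['m10']/M['m00']+u0;v=M['m01']/M['m00']+v0
        print(th,st[i],(u,v),ray(f,u,v,174)[:2])
    print(g[::4,::4])
# holder corner screws
E
```

```text
55 [11 14 15 18 80] (452.3468013468013, 188.672278338945) [ 542.90875901 -198.02282105]
65 [ 11  12  23  21 155] (456.9874118831823, 186.86052366565963) [ 547.49449912 -209.85225119]
75 [ 11  12  23  21 359] (457.02450980392155, 186.76372549019607) [ 547.73960637 -209.95525078]
[[168 168 168 168 168 167 168 167 166 166 166 165]
 [168 169 168 171 171 168 167 167 167 165 165 165]
 [168 156 170 160 171 158 168 167 167 167 166 165]
 [170 172 146 133 156  96  61 124 168 167 167 165]
 [106 172 150 114  52  69  69  66  66 167 166 166]
 [159 124 168  51  66  67  67  68  65 169 167 166]
 [ 92 133 110  52  54  68  67  68  62 169 167 168]
 [ 84 129 144  89  53  59  70  60 170 168 168 167]
 [ 83 101 149 151  81  63 142 134 167 168 168 168]
 [ 85  81 168 131 139 139 137  98 170 168 168 168]]
55 [  9   8  23  24 437] (170.34456478138787, 189.71760930605694) [ 550.84904904 -208.60398552]
65 [  9   8  25  25 450] (170.68522727272727, 190.00984848484848) [ 551.91995901 -207.4843832 ]
75 [  9   8  25  26 496] (170.99178644763862, 190.7946611909651) [ 554.83543162 -205.92442033]
[[135 134 137 134 137 137 133 134 139 137 136 137]
 [130 136 136 136 138 134 138 138 135 136 136 135]
 [137 135 135 137 125  47  93 136 138 132 133 137]
 [136 135 139  35  44  39  38  34 137 137 137 141]
 [137 134 146  37  30  35  35  28 137 140 137 138]
 [137 141 140  29  35  36  37  30 142 138 132 135]
 [139 133 137  27  27  33  29  30  57 133 139 135]
 [135 137 137  74  23  24  28  34  64 137 137 139]
 [136 133 129 151  74  65  73  74  87 133  60 136]
 [138 133 138 148 160 100 100 112 140 114 133 135]
 [134 138 139 122 139 144 141 130 112 159 130 155]]
```

{"api": "drive_tool", "payload": {"deltas": [[-1, 0, 0, -30, 0], [-1, -10, -10, -65, 6], [-1, -35, -35, -90, 12], [-1, -60, -61, -105, 18], [-1, -88, -89, -105, 24], [-1, -116, -117, -105, 30], [-1, -144, -146, -105, 36], [-1, -172, -174, -105, 42], [-1, -200, -203, -105, 48], [-1, -228, -231, -105, 54]]}}

```text
t: 0.93
tool_pos: [390.7, 270.9, 307.1]
orientation: [[-0.16, 0.987, -0.001], [0.987, 0.16, -0.002], [-0.002, -0.002, -1.0]]
contact_force: [1.0, 0.2, -0.2]
width: 85.6
```

```bash
cat > st.py <<'E'
from cell import arm
import numpy as np,sys
s=arm.get_obs();R=s["orientation"];p=s["tool_pos"]
np.set_printoptions(precision=2,suppress=True)
print(round(s["t"],2),"p",p,"q",s["q"],"F",s["contact_force"],"M",s["moment"],"w",s["width"],"\nxang",np.degrees(np.arctan2(R[1,0],R[0,0])),"z",R[:,2])
if len(sys.argv)>3: print("tool delta",R.T@(np.array(list(map(float,sys.argv[1:4])))-p))
E
python3 st.py 549 -209 300; python3 -c "
from h import *
T=pickle.load(open('top0.pkl','rb'));print(ray(T,460.2,186.6,193))"
```

```text
0.93 p [390.72 270.85 307.15] q [ 28.3  -18.03 108.06  -0.06  90.08  19.08] F [ 1.02  0.19 -0.16] M [-0.01  0.   -0.03] w 85.60679286799042 
xang 99.2187408445656 z [-0. -0. -1.]
tool delta [-499.     79.38    7.86]
[ 545.19019495 -211.76940943  193.        ]
```

{"api": "drive_tool", "payload": {"deltas": [[-1, -20, 3, 0, 6], [-1, -60, 9, 0, 12], [-1, -100, 15, 0, 18], [-1, -140, 22, 0, 24], [-1, -180, 28, 0, 31], [-1, -220, 35, 0, 38], [-1, -260, 41, 0, 45], [-1, -300, 47, 0, 52], [-1, -340, 54, 0, 59], [-1, -380, 60, 0, 66]]}}

```text
t: 1.77
tool_pos: [510.8, -96.7, 307.2]
orientation: [[0.84, 0.542, -0.002], [0.542, -0.84, -0.002], [-0.002, 0.001, -1.0]]
contact_force: [1.3, 1.3, -0.1]
width: 85.2
```

```bash
python3 st.py 548 -210 290
```

```text
1.77 p [510.8  -96.69 307.22] q [-16.57 -12.07 103.24  -0.12  88.89  40.59] F [ 1.27  1.32 -0.14] M [-0.    0.   -0.02] w 85.24081722152785 
xang 32.848910736014105 z [-0. -0. -1.]
tool delta [-30.17 115.36  17.35]
```

{"api": "drive_tool", "payload": {"deltas": [[-1, -8, 30, 5, 6], [-1, -17, 65, 10, 12], [-1, -24, 92, 15, 18], [-1, -28, 108, 17, 24], [-1, -30, 115, 17, 30], [-1, -30, 115, 17, 36], [-1, -30, 115, 17, 40], [-1, -30, 115, 17, 40], [-1, -30, 115, 17, 40], [-1, -30, 115, 17, 40]]}}

```text
t: 2.6
tool_pos: [547.8, -209.4, 290.0]
orientation: [[0.992, -0.123, -0.002], [-0.123, -0.992, -0.001], [-0.002, 0.002, -1.0]]
contact_force: [0.1, -0.1, -0.0]
width: 84.8
```

```bash
python3 st.py 548 -210 200; python3 - <<'E'
from h import *
from cell import arm
for n,b in(("top",(400,130,520,230)),("scene",(120,110,240,270))):
    f=arm.grab_frame(n);crop(f,*b,4 if n=="top" else 4,f"pics/{n}1.png")
    p=arm.get_obs()["tool_pos"];print(n,proj(f,p),(proj(f,p)-np.array(b[:2]))*4)
E
```

```text
2.6 p [ 547.81 -209.41  290.05] q [-26.1   -3.13  96.78  -0.12  86.42  70.96] F [ 0.1  -0.08 -0.05] M [-0.09 -0.   -0.04] w 84.83348436598601 
xang -7.052752786753071 z [-0. -0. -1.]
tool delta [ 0.43  0.41 90.05]
top [472.83468499 178.7608275 ] [291.33873995 195.04331001]
scene [159.27506661 148.22519418] [157.10026645 152.9007767 ]
```

View pics/scene1.png

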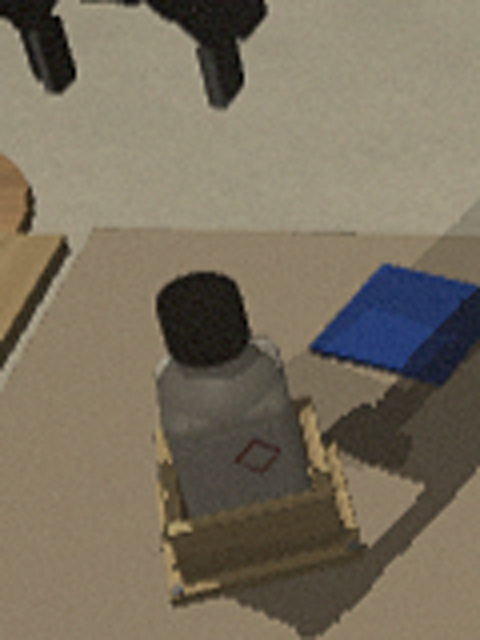

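View pics/top1.png

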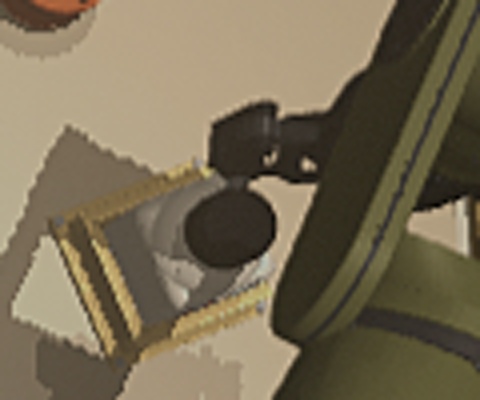

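```bash
python3 - <<'E'
from h import *
S=pickle.load(open("scene0.pkl","rb"))
print(proj(S,[289.9,581,202]),proj(S,[289.9,581,215]),S["world_from_camera"][:3,3])
T=pickle.load(open("top0.pkl","rb"))
print(proj(T,[289.9,581,215]))
from cell import arm
f=arm.grab_frame("scene");print(f["world_from_camera"]);g=f["img"][:400,:400,::-1].copy();p=arm.get_obs()["tool_pos"]
for d in(0,13,-50):
    u=proj(f,p+[0,0,d]);cv2.circle(g,tuple(int(round(x)) for x in u),1,(0,0,255),-1)
cv2.imwrite("pics/s2.png",cv2.resize(g[40:240,60:310],None,fx=3,fy=3))
crop(S,420,40,540,140,5,"pics/s0g.png")
E
```

```text
[472.41934675 130.07736303] [473.6173973  126.07544136] [1312.09675519  141.17640426  802.64039074]
[127.32892719 293.80274078]
[[-1.12414362e-02  6.42932727e-01 -7.65840152e-01  1.31209676e+03]
 [ 9.99770011e-01  2.12154028e-02  3.13541407e-03  1.41176404e+02]
 [ 1.82634676e-02 -7.65628771e-01 -6.43023352e-01  8.02640391e+02]
 [ 0.00000000e+00  0.00000000e+00  0.00000000e+00  1.00000000e+00]]
```

View pics/s2.png

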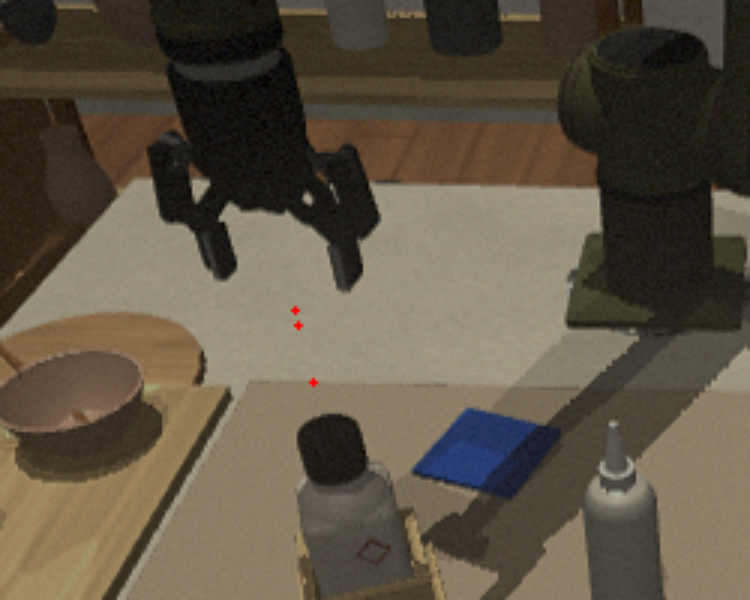

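View pics/s0g.png

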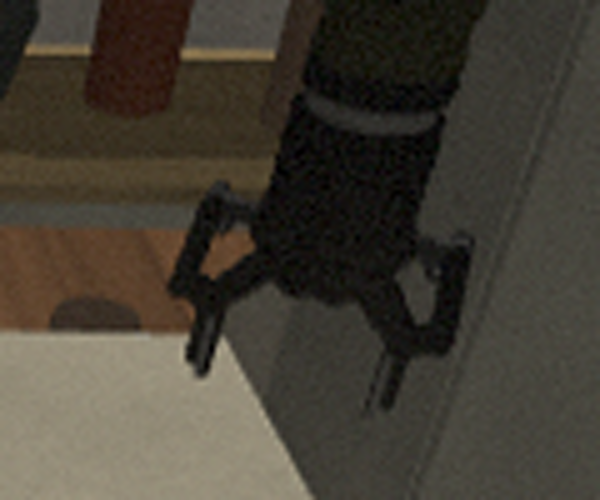

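```bash
python3 - <<'E'
from h import *
S=pickle.load(open("scene0.pkl","rb"));T=pickle.load(open("top0.pkl","rb"))
p=np.array([547.8,-209.4,290])
for off in(42,50,57):
  for d in(0,13,25,38,50):
    a=p+[.123*off,.992*off,d];b=p+[-.123*off,-.992*off,d]
    print(off,d,"scene+y",(proj(S,a)-[60,40])*3,"-y",(proj(S,b)-[60,40])*3,"top+y",(proj(T,a)-[400,130])*4)
E
```

```text
42 0 scene+y [352.40553003 330.01182021] -y [243.94187857 319.84779404] top+y [216.97189813 186.10280766]
42 13 scene+y [348.83439076 315.09307884] -y [239.40370805 304.96114748] top+y [224.10682679 181.97089395]
42 25 scene+y [345.47867709 301.07429647] -y [235.13993764 290.97462082] top+y [230.85807443 178.06117404]
42 38 scene+y [341.7773316  285.61160741] -y [230.43772557 275.54986566] top+y [238.35775912 173.71802621]
42 50 scene+y [338.29814123 271.07699054] -y [226.01842749 261.05315862] top+y [245.45861345 169.60584532]
50 0 scene+y [362.83059996 330.98874365] -y [233.70626119 318.88862402] top+y [202.82897635 184.37236188]
50 13 scene+y [359.35329881 316.06699998] -y [229.07770628 304.00508709] top+y [209.78138879 180.21832179]
50 25 scene+y [356.08571548 302.04519434] -y [224.72907809 290.02167985] top+y [216.35992834 176.28766934]
50 38 scene+y [352.48152467 286.57894357] -y [219.93335145 274.60058711] top+y [223.66775107 171.92127296]
50 50 scene+y [349.09360714 272.04076157] -y [215.42623129 260.1075346 ] top+y [230.58693919 167.78708427]
57 0 scene+y [371.96625221 331.84483698] -y [224.76341065 318.05059795] top+y [190.45485919 182.85833676]
57 13 scene+y [368.57131138 316.92047423] -y [220.05601026 303.16978933] top+y [197.24759431 178.68493906]
57 25 scene+y [365.3810809  302.89603038] -y [215.63335969 289.18911818] top+y [203.67503765 174.73597348]
57 38 scene+y [361.86216608 287.42667058] -y [210.75606157 273.77123694] top+y [210.81500744 170.34923781]
57 50 scene+y [358.55436418 272.88537575] -y [206.17233759 259.28138826] top+y [217.57526284 166.19579538]
```

{"api": "drive_tool", "payload": {"deltas": [[-1, 0, 0, 20, 0], [-1, 1, 0, 50, 0], [-1, 1, 0, 80, 0], [-1, 1, 0, 105, 0], [-1, 1, 0, 120, 0], [-1, 1, 0, 120, 0], [-1, 1, 0, 120, 0], [-1, 1, 0, 120, 0], [-1, 1, 0, 120, 0], [-1, 1, 0, 120, 0]]}}

```text
t: 3.58
tool_pos: [549.8, -210.2, 172.5]
orientation: [[0.992, -0.123, 0.002], [-0.123, -0.992, -0.003], [0.002, 0.003, -1.0]]
contact_force: [0.7, 0.4, 0.9]
width: 85.6
```

```bash
python3 st.py 549 -209 165; python3 - <<'E'
from h import *
from cell import arm
f=arm.grab_frame("scene");crop(f,120,110,240,270,5,"pics/s3.png");p=arm.get_obs()["tool_pos"];print((proj(f,p)-[120,110])*5)
E
python3 -c "
import cv2;a=cv2.imread('pics/s3.png');cv2.imwrite('pics/s3c.png',a[:600])"
```

```text
3.58 p [ 549.78 -210.19  172.51] q [-26.08   0.52 104.47  -0.13  74.85  71.03] F [0.72 0.37 0.92] M [ 0.02 -0.02  0.04] w 85.60876930308574 
xang -7.083922392095546 z [ 0. -0. -1.]
tool delta [-0.93 -1.11  7.51]
[250.1094768  399.79906494]
```

View pics/s3c.png

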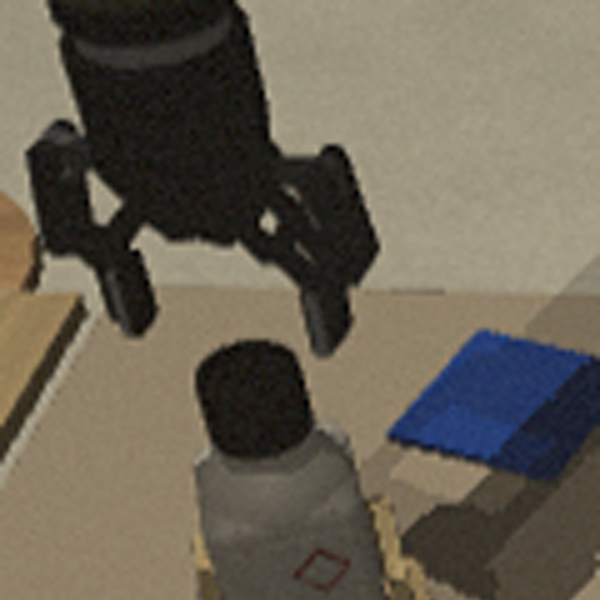

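{"api": "drive_tool", "payload": {"deltas": [[-1, 0, 0, 5, 0], [-1, -1, -1, 12, 0], [-1, -1, -1, 18, 0], [-1, -1, -1, 20, 0], [-1, -1, -1, 20, 0], [-1, -1, -1, 20, 0], [-1, -1, -1, 20, 0], [-1, -1, -1, 20, 0], [-1, -1, -1, 20, 0], [-1, -1, -1, 20, 0]]}}

```text
t: 4.47
tool_pos: [548.9, -209.2, 152.5]
orientation: [[0.992, -0.123, 0.002], [-0.123, -0.992, -0.003], [0.002, 0.003, -1.0]]
contact_force: [-0.1, -0.1, 0.1]
width: 85.8
```

```bash
python3 st.py 549 -209 165; python3 - <<'E'
from h import *
from cell import arm
f=arm.grab_frame("scene");crop(f,120,130,240,250,5,"pics/s4.png");p=arm.get_obs()["tool_pos"];print((proj(f,p)-[120,130])*5)
E
```

```text
4.47 p [ 548.89 -209.16  152.48] q [-26.03   1.28 105.69  -0.13  72.87  71.1 ] F [-0.12 -0.08  0.15] M [-0.04  0.08  0.01] w 85.79965107956043 
xang -7.0888368871107525 z [ 0. -0. -1.]
tool delta [  0.12  -0.13 -12.52]
[261.1705536  330.40490387]
```

View pics/s4.png

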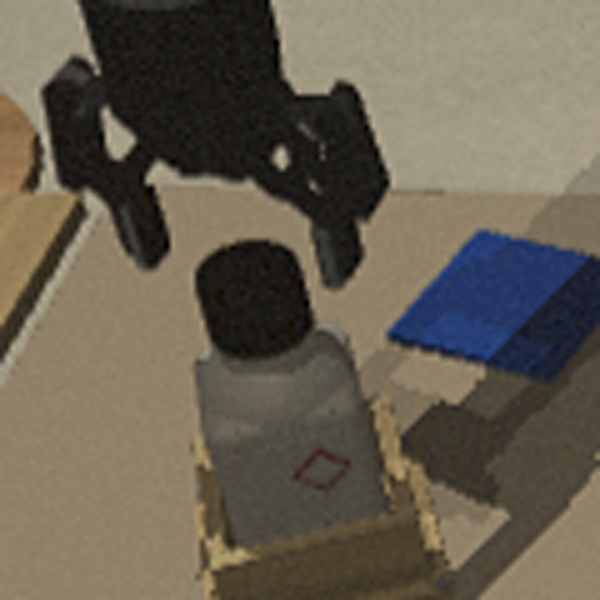

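{"api": "drive_tool", "payload": {"deltas": [[0.2, 0, 0, 0, 0], [0.2, 0, 0, 0, 0], [0.4, 0, 0, 0, 0], [0.4, 0, 0, 0, 0], [1, 0, 0, 0, 0], [1, 0, 0, 0, 0], [1, 0, 0, 0, 0], [1, 0, 0, 0, 0], [1, 0, 0, 0, 0], [1, 0, 0, 0, 0]], "newtons": 20}}

```text
t: 5.35
tool_pos: [549.0, -209.9, 153.0]
orientation: [[0.992, -0.123, 0.002], [-0.123, -0.992, -0.005], [0.002, 0.005, -1.0]]
contact_force: [-1.3, -4.7, 4.3]
width: 47.2
```

```bash
python3 st.py 549 -209 165; python3 - <<'E'
from h import *
from cell import arm
f=arm.grab_frame("scene");crop(f,120,130,240,250,5,"pics/s5.png");p=arm.get_obs()["tool_pos"];print((proj(f,p)-[120,130])*5)
E
```

```text
5.35 p [ 548.98 -209.94  153.04] q [-26.06   1.27 105.65  -0.21  72.87  71.1 ] F [-1.3  -4.71  4.27] M [-0.89  0.31  0.04] w 47.2018386568942 
xang -7.092377617963447 z [ 0. -0. -1.]
tool delta [ -0.07  -0.88 -11.97]
[259.20276404 329.5717239 ]
```

View pics/s5.png

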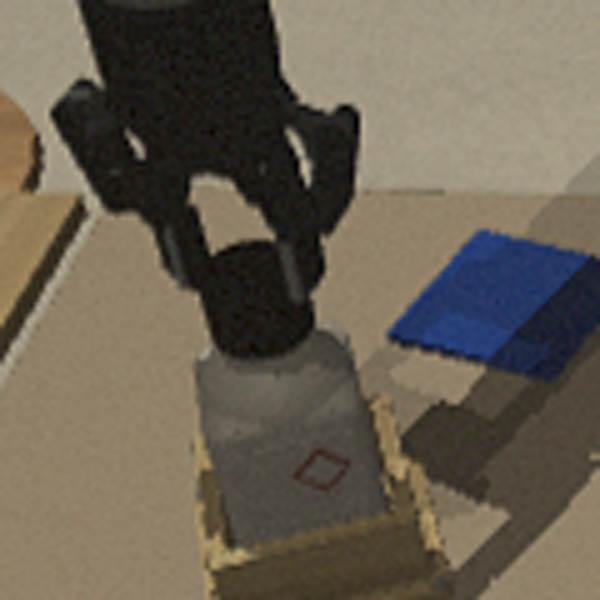

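{"api": "drive_tool", "payload": {"deltas": [[1, 0, 0.5, 0, 0], [1, 0, 0.5, 0, 0], [1, 0, 0.5, 0, 0], [1, 0, 0.5, 0.5, 0], [1, 0, 0.5, 1, 0], [1, 0, 0.5, 1.5, 0], [1, 0, 0.5, 2, 0], [1, 0, 0.5, 2.5, 0], [1, 0, 0.5, 3, 0], [1, 0, 0.5, 3, 0]], "newtons": 60}}

```text
t: 6.23
tool_pos: [549.5, -210.3, 151.2]
orientation: [[0.992, -0.123, 0.003], [-0.123, -0.992, -0.005], [0.004, 0.004, -1.0]]
contact_force: [-2.2, -0.2, 7.7]
width: 45.7
```

```bash
python3 st.py
```

```text
6.23 p [ 549.53 -210.3   151.24] q [-26.08   1.38 105.71  -0.17  72.61  71.05] F [-2.23 -0.17  7.7 ] M [-0.08  0.46  0.03] w 45.706701319848925 
xang -7.078768070318935 z [ 0. -0. -1.]
```

{"api": "drive_tool", "payload": {"deltas": [[1, 0, 0, 1, 0], [1, 0, 0, 1.5, 0], [1, 0, 0, 2, 0], [1, 0, 0, 2.5, 0], [1, 0, 0, 3, 0], [1, 0, 0, 3.5, 0], [1, 0, 0, 3.5, 0], [1, 0, 0, 3.5, 0], [1, 0, 0, 3.5, 0], [1, 0, 0, 3.5, 0]]}}

```text
t: 7.07
tool_pos: [550.2, -210.5, 149.6]
orientation: [[0.992, -0.123, 0.005], [-0.123, -0.992, -0.006], [0.006, 0.005, -1.0]]
contact_force: [-2.9, -1.1, 9.5]
width: 45.4
```

```bash
python3 st.py
```

```text
7.07 p [ 550.19 -210.47  149.59] q [-26.07   1.48 105.78  -0.17  72.35  71.05] F [-2.88 -1.1   9.5 ] M [-0.16  0.62  0.03] w 45.39498863552341 
xang -7.065187314281915 z [ 0.   -0.01 -1.  ]
```

{"api": "drive_tool", "payload": {"deltas": [[1, 0, 0, 2, 0], [1, -0.5, 0, 3, 0], [1, -0.5, 0, 3.5, 0], [1, -0.5, 0, 4, 0], [1, -0.5, 0, 4.5, 0], [1, -0.5, 0, 5, 0], [1, -0.5, 0, 5.5, 0], [1, -0.5, 0, 5.5, 0], [1, -0.5, 0, 5.5, 0], [1, -0.5, 0, 5.5, 0]]}}

```text
t: 7.9
tool_pos: [550.4, -210.6, 147.7]
orientation: [[0.992, -0.123, 0.007], [-0.123, -0.992, -0.006], [0.007, 0.006, -1.0]]
contact_force: [-7.0, 0.7, 16.7]
width: 45.5
```

```bash
python3 st.py
```

```text
7.9 p [ 550.38 -210.61  147.69] q [-26.07   1.53 105.92  -0.17  72.05  71.03] F [-7.03  0.7  16.68] M [0.27 1.18 0.03] w 45.529764413435295 
xang -7.04735976990549 z [ 0.01 -0.01 -1.  ]
```

{"api": "drive_tool", "payload": {"deltas": [[1, -0.5, 0, 3.8, -2], [1, -1, 0, 3.9, -5], [1, -1, 0, 4, -8], [1, -1, 0, 4, -11], [1, -1, 0, 4, -14], [1, -1, 0, 4, -17], [1, -1, 0, 4, -20], [1, -1, 0, 4, -22], [1, -1, 0, 4, -24], [1, -1, 0, 4, -24]]}}

```text
t: 8.73
tool_pos: [550.4, -209.7, 147.7]
orientation: [[0.956, 0.293, 0.009], [0.293, -0.956, -0.005], [0.007, 0.008, -1.0]]
contact_force: [-5.9, 3.7, 18.5]
width: 45.4
```

```bash
python3 st.py
```

```text
8.73 p [ 550.43 -209.68  147.71] q [-26.05   1.43 106.02  -0.05  71.96  46.93] F [-5.88  3.66 18.46] M [ 0.73  1.27 -0.04] w 45.36420743973356 
xang 17.037905705440593 z [ 0.01 -0.01 -1.  ]
```

{"api": "drive_tool", "payload": {"deltas": [[1, -0.5, -0.5, 3.7, -2], [1, -0.8, -0.9, 3.7, -5], [1, -0.8, -0.9, 3.7, -8], [1, -0.8, -0.9, 3.7, -11], [1, -0.8, -0.9, 3.7, -14], [1, -0.8, -0.9, 3.7, -17], [1, -0.8, -0.9, 3.7, -20], [1, -0.8, -0.9, 3.7, -22], [1, -0.8, -0.9, 3.7, -24], [1, -0.8, -0.9, 3.7, -24]]}}

```text
t: 9.57
tool_pos: [549.7, -208.7, 147.7]
orientation: [[0.753, 0.657, 0.01], [0.657, -0.753, -0.005], [0.004, 0.01, -1.0]]
contact_force: [-8.7, 2.0, 18.4]
width: 45.7
```

```bash
python3 st.py
```

```text
9.57 p [ 549.71 -208.75  147.7 ] q [-26.01   1.29 106.16  -0.02  71.93  22.89] F [-8.7   1.97 18.4 ] M [ 0.51  1.63 -0.04] w 45.70143759015679 
xang 41.107007388219294 z [ 0.01 -0.   -1.  ]
```

{"api": "drive_tool", "payload": {"deltas": [[1, 0, 0, 3.8, -1], [1, 0, 0, 3.8, -2], [1, 0, 0, 3.8, -2], [1, -0.3, 0, 2, -2], [1, -0.3, 0, 0, -2], [1, -0.3, 0, -3, -2], [1, -0.3, 0, -6, -2], [1, -0.3, 0, -8, -2], [1, -0.3, 0, -8, -2], [1, -0.3, 0, -8, -2]]}}

```text
t: 10.4
tool_pos: [548.7, -208.3, 153.4]
orientation: [[0.73, 0.683, 0.007], [0.683, -0.73, -0.003], [0.003, 0.007, -1.0]]
contact_force: [1.7, -2.0, -8.7]
width: 45.7
```

```bash
python3 st.py
```

```text
10.4 p [ 548.7  -208.31  153.43] q [-26.04   0.97 105.92   0.01  72.65  20.86] F [ 1.73 -1.98 -8.71] M [-0.39 -0.32  0.03] w 45.72594974996078 
xang 43.10289250554074 z [ 0.01 -0.   -1.  ]
```

{"api": "drive_tool", "payload": {"deltas": [[1, 0, 0, 3, 0], [1, 0, 0, 6, 0], [1, 0, 0, 8.5, 0], [1, 0, 0, 9.5, 0], [1, 0, 0, 9.5, 0], [1, 0, 0, 9.5, -3], [1, 0, 0, 9.5, -6], [1, 0, 0, 9.5, -9], [1, 0, 0, 9.5, -10], [1, 0, 0, 9.5, -10]]}}

```text
t: 11.23
tool_pos: [549.2, -208.6, 147.9]
orientation: [[0.6, 0.8, 0.008], [0.8, -0.6, -0.004], [0.002, 0.009, -1.0]]
contact_force: [-6.7, 0.4, 11.7]
width: 45.4
```

```bash
python3 st.py
```

```text
11.23 p [ 549.17 -208.6   147.9 ] q [-26.03   1.26 106.17  -0.01  72.04  10.83] F [-6.66  0.36 11.7 ] M [ 0.22  1.25 -0.02] w 45.44801220079557 
xang 53.14764070863794 z [ 0.01 -0.   -1.  ]
```

{"api": "drive_tool", "payload": {"deltas": [[1, 0, 0, 3.8, 0], [1, 0, 0, 4, 0], [1, 0, 0, 4, 0], [1, 0, 0, 1, 0], [1, 0, 0, -2, 0], [1, 0, 0, -5, 0], [1, 0, 0, -8, 0], [1, 0, 0, -8, 0], [1, 0, 0, -8, 0], [1, 0, 0, -8, 0]]}}

```text
t: 12.07
tool_pos: [548.2, -207.9, 153.8]
orientation: [[0.6, 0.8, 0.005], [0.8, -0.6, -0.002], [0.001, 0.006, -1.0]]
contact_force: [1.5, -2.3, -13.1]
width: 45.3
```

```bash
python3 st.py
```

```text
12.07 p [ 548.21 -207.92  153.79] q [-26.02   0.96 105.89   0.02  72.82  10.83] F [  1.49  -2.29 -13.08] M [-0.23 -0.25 -0.04] w 45.25100924735806 
xang 53.142444011226914 z [ 0.01 -0.   -1.  ]
```

{"api": "drive_tool", "payload": {"deltas": [[1, 0, 0, 4, 0], [1, 0, 0, 8, 0], [1, 0, 0, 10, 0], [1, 0, 0, 11, 0], [1, 0, 0, 11, 0], [1, 0, 0, 11, 0], [1, 0, 0, 11, -3], [1, 0, 0, 11, -6], [1, 0, 0, 11, -9], [1, 0, 0, 11, -10]]}}

```text
t: 12.9
tool_pos: [549.0, -208.8, 148.0]
orientation: [[0.45, 0.893, 0.007], [0.893, -0.45, -0.004], [-0.001, 0.008, -1.0]]
contact_force: [-8.9, 1.1, 10.5]
width: 45.3
```

```bash
python3 st.py
```

```text
12.9 p [ 548.97 -208.76  147.99] q [-26.03   1.28 106.14  -0.06  72.1    0.72] F [-8.91  1.11 10.52] M [ 0.19  1.57 -0.06] w 45.284473607414355 
xang 63.26459325682995 z [ 0.01 -0.   -1.  ]
```

{"api": "drive_tool", "payload": {"deltas": [[1, -0.5, 0, 4, 0], [1, -0.5, 0, 4.5, 0], [1, -0.5, 0, 4.5, 0], [1, -0.5, 0, 4.5, 0], [1, -0.5, 0, 4.5, 0], [1, -0.5, 0, 4.5, -0.5], [1, -0.5, 0, 4.5, -1], [1, -0.5, 0, 4.5, -1.5], [1, -0.5, 0, 4.5, -1.5], [1, -0.5, 0, 4.5, -1.5]]}}

```text
t: 13.73
tool_pos: [549.4, -209.8, 148.4]
orientation: [[0.426, 0.905, 0.009], [0.905, -0.426, -0.006], [-0.002, 0.01, -1.0]]
contact_force: [-7.5, 1.1, 11.4]
width: 45.0
```

```bash
python3 st.py
```

```text
13.73 p [ 549.36 -209.84  148.41] q [-26.08   1.28 106.1   -0.11  72.03  -0.82] F [-7.48  1.14 11.39] M [ 0.29  1.55 -0.  ] w 45.02931091895184 
xang 64.77222867627611 z [ 0.01 -0.01 -1.  ]
```

{"api": "drive_tool", "payload": {"deltas": [[1, -0.5, 0.5, 5, 0], [1, -0.5, 0.5, 5.5, 0], [1, -0.5, 0.5, 6, 0], [1, -0.5, 0.5, 6, 0], [1, -0.5, 0.5, 6, 0], [1, -0.5, 0.5, 6, 0], [1, -0.5, 0.5, 6, 0], [1, -0.5, 0.5, 6, 0], [1, -0.5, 0.5, 6, 0], [1, -0.5, 0.5, 6, 0]]}}

```text
t: 14.57
tool_pos: [549.5, -210.1, 147.8]
orientation: [[0.426, 0.905, 0.008], [0.905, -0.426, -0.006], [-0.002, 0.009, -1.0]]
contact_force: [-11.3, 5.9, 14.9]
width: 45.8
```

```bash
python3 st.py
```

```text
14.57 p [ 549.51 -210.14  147.82] q [-26.11   1.37 106.06  -0.1   72.02  -0.86] F [-11.3    5.86  14.86] M [ 0.91  2.27 -0.  ] w 45.75556195941634 
xang 64.78604251644785 z [ 0.01 -0.01 -1.  ]
```

{"api": "drive_tool", "payload": {"deltas": [[1, 0.3, -1.5, 5, 0], [1, 0.3, -1.8, 5, 0], [1, 0.3, -1.8, 5, 0], [1, 0.3, -1.8, 2, 0], [1, 0.3, -1.5, -2, 0], [1, 0, -1, -5, 0], [1, 0, -1, -8, 0], [1, 0, -1, -8, 0], [1, 0, -1, -8, 0], [1, 0, -1, -8, 0]]}}

```text
t: 15.4
tool_pos: [548.9, -209.5, 155.1]
orientation: [[0.426, 0.905, 0.008], [0.905, -0.426, -0.005], [-0.001, 0.01, -1.0]]
contact_force: [3.6, 0.0, -9.1]
width: 45.4
```

```bash
python3 st.py
```

```text
15.4 p [ 548.9  -209.52  155.07] q [-26.09   0.91 105.81  -0.07  72.72  -0.86] F [ 3.65  0.   -9.07] M [-0.13 -0.75  0.03] w 45.41746469278174 
xang 64.79089085739705 z [ 0.01 -0.01 -1.  ]
```

```bash
python3 - <<'E'
from h import *
from cell import arm
f=arm.grab_frame("scene");crop(f,120,130,240,250,5,"pics/s6.png")
E
```

View pics/s6.png

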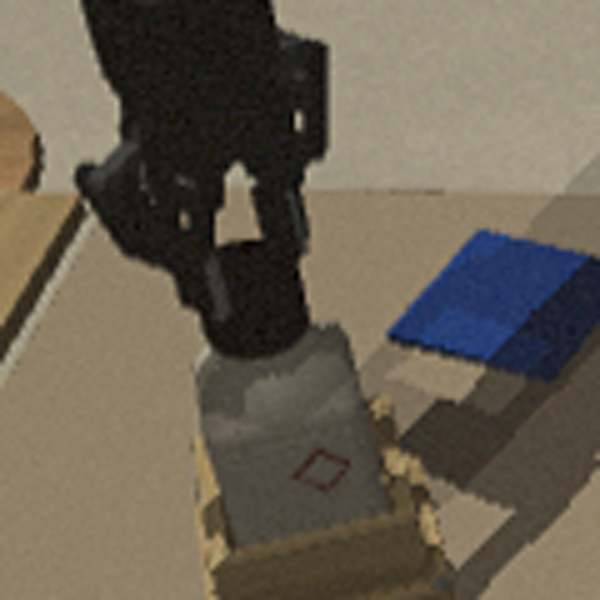

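{"api": "drive_tool", "payload": {"deltas": [[1, 0, 0, 0, 0], [1, 0, 0, 0, 0], [1, 0, 0, 3, 0], [1, 0, 0, 6, 0], [1, 0, 0, 9, 0], [1, 0, 0, 11, 0], [1, 0, 0, 11, 0], [1, 0, 0, 11, 0], [1, 0, 0, 11, 0], [1, 0, 0, 11, 0]], "newtons": 100}}

```text
t: 16.28
tool_pos: [549.3, -210.0, 148.5]
orientation: [[0.426, 0.905, 0.009], [0.905, -0.426, -0.006], [-0.002, 0.011, -1.0]]
contact_force: [-6.4, 2.3, 10.2]
width: 44.2
```

```bash
python3 st.py
```

```text
16.28 p [ 549.34 -210.03  148.46] q [-26.1    1.25 106.13  -0.1   71.98  -0.86] F [-6.45  2.33 10.22] M [ 0.5   1.22 -0.02] w 44.173990765515555 
xang 64.78368036088682 z [ 0.01 -0.01 -1.  ]
```

{"api": "drive_tool", "payload": {"deltas": [[1, 0, -0.6, 5, 0], [1, 0, -1.1, 6, 0], [1, 0, -1.1, 6.5, 0], [1, 0, -1.1, 6.5, 0], [1, 0, -1.1, 6.5, 0], [1, 0, -1.1, 6.5, 0], [1, 0, -1.1, 6.5, 0], [1, 0, -1.1, 6.5, 0], [1, 0, -1.1, 6.5, 0], [1, 0, -1.1, 6.5, 0]]}}

```text
t: 17.12
tool_pos: [549.4, -210.1, 148.2]
orientation: [[0.426, 0.905, 0.012], [0.905, -0.426, -0.008], [-0.002, 0.014, -1.0]]
contact_force: [-7.1, 3.4, 17.3]
width: 44.2
```

```bash
python3 st.py
```

```text
17.12 p [ 549.41 -210.1   148.15] q [-26.1    1.16 106.25  -0.11  71.78  -0.85] F [-7.12  3.42 17.34] M [ 0.75  1.52 -0.05] w 44.15196505650107 
xang 64.78007388599632 z [ 0.01 -0.01 -1.  ]
```

{"api": "drive_tool", "payload": {"deltas": [[1, 0, -1.5, 6.2, 0], [1, 0, -1.8, 6.2, -1], [1, 0, -1.8, 6.2, -3], [1, 0, -1.8, 6.2, -5], [1, 0, -1.8, 6.2, -7], [1, 0, -1.8, 6.2, -9], [1, 0, -1.8, 6.2, -10], [1, 0, -1.8, 6.2, -10], [1, 0, -1.8, 6.2, -10], [1, 0, -1.8, 6.2, -10]]}}

```text
t: 17.95
tool_pos: [549.1, -209.8, 148.2]
orientation: [[0.263, 0.965, 0.015], [0.965, -0.263, -0.009], [-0.005, 0.017, -1.0]]
contact_force: [-5.9, 4.4, 16.5]
width: 44.1
```

```bash
python3 st.py
```

```text
17.95 p [ 549.07 -209.79  148.16] q [-26.1    0.97 106.44  -0.09  71.58 -10.84] F [-5.91  4.38 16.5 ] M [ 0.82  1.37 -0.12] w 44.08442842816515 
xang 74.76958284940741 z [ 0.02 -0.01 -1.  ]
```

{"api": "drive_tool", "payload": {"deltas": [[1, 0, 0, 3, 0], [1, 0, 0, 0, 0], [1, 0, 0, -3, 0], [1, 0, 0, -6, 0], [1, 0, 0, -8, 0], [1, 0, 0, -9, 0], [1, 0, 0, -9, 0], [1, 0, 0, -9, 0], [1, 0, 0, -9, 0], [1, 0, 0, -9, 0]]}}

```text
t: 18.78
tool_pos: [548.7, -209.6, 156.9]
orientation: [[0.263, 0.965, 0.014], [0.965, -0.263, -0.009], [-0.005, 0.016, -1.0]]
contact_force: [-3.8, 2.4, 0.5]
width: 44.3
```

```bash
python3 st.py
```

```text
18.78 p [ 548.68 -209.61  156.93] q [-26.1    0.54 106.01  -0.09  72.5  -10.84] F [-3.83  2.36  0.5 ] M [0.47 0.73 0.05] w 44.310226083180304 
xang 74.76881086085233 z [ 0.01 -0.01 -1.  ]
```

{"api": "drive_tool", "payload": {"deltas": [[1, 0.2, -0.5, -2, 0], [1, 0.3, -0.8, -5, 0], [1, 0.3, -0.8, -8, 0], [1, 0.3, -0.8, -12, 0], [1, 0.3, -0.8, -17, 0], [1, 0.3, -0.8, -22, 0], [1, 0.3, -0.8, -28, 0], [1, 0.3, -0.8, -34, 0], [1, 0.3, -0.8, -40, 0], [1, 0.3, -0.8, -40, 0]]}}

```text
t: 19.62
tool_pos: [548.3, -209.1, 199.1]
orientation: [[0.263, 0.965, 0.017], [0.965, -0.262, -0.01], [-0.005, 0.019, -1.0]]
contact_force: [0.4, 0.6, -0.4]
width: 43.8
```

```bash
python3 st.py; python3 - <<'E'
from h import *
from cell import arm
f=arm.grab_frame("scene");crop(f,120,110,240,230,5,"pics/s7.png")
E
```

```text
19.62 p [ 548.3  -209.14  199.07] q [-26.07  -1.44 103.82  -0.09  76.47 -10.83] F [ 0.42  0.62 -0.4 ] M [ 0.01 -0.01 -0.04] w 43.79431525712702 
xang 74.77364877666768 z [ 0.02 -0.01 -1.  ]
```

View pics/s7.png

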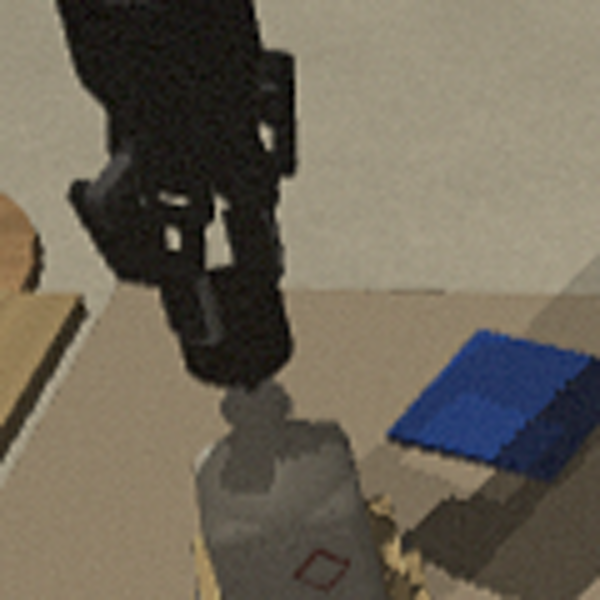

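{"api": "drive_tool", "payload": {"deltas": [[1, 0, 0, -25, 0], [1, 0, 0, -55, 0], [1, 10, -3, -80, 0], [1, 35, -10, -93, 0], [1, 65, -19, -95, 0], [1, 98, -29, -95, 0], [1, 132, -39, -95, 0], [1, 166, -49, -95, 0], [1, 200, -60, -95, 0], [1, 234, -70, -96, 0]]}}

```text
t: 20.5
tool_pos: [539.7, 37.7, 291.2]
orientation: [[0.263, 0.965, 0.016], [0.965, -0.263, -0.01], [-0.005, 0.018, -1.0]]
contact_force: [0.5, -0.4, -1.1]
width: 44.1
```

```bash
python3 st.py 537.5 241.5 150
```

```text
20.5 p [539.69  37.67 291.21] q [ -1.39  -9.7  102.7   -0.53  86.09  13.88] F [ 0.49 -0.37 -1.13] M [ 0.02 -0.1  -0.01] w 44.092780245192415 
xang 74.75841928483742 z [ 0.02 -0.01 -1.  ]
tool delta [196.82 -58.15 139.19]
```

{"api": "drive_tool", "payload": {"deltas": [[1, 30, -9, 0, 0], [1, 64, -19, 0, 0], [1, 98, -29, 0, 0], [1, 132, -39, 0, 0], [1, 162, -48, 10, 0], [1, 183, -54, 35, 0], [1, 194, -57, 65, 0], [1, 197, -58, 95, 0], [1, 197, -58, 120, 0], [1, 197, -58, 139, 0]]}}

```text
t: 21.33
tool_pos: [536.0, 241.7, 146.6]
orientation: [[0.262, 0.965, 0.012], [0.965, -0.262, -0.011], [-0.008, 0.014, -1.0]]
contact_force: [-0.9, -0.2, 0.2]
width: 44.3
```

```bash
python3 st.py 537.5 241.5 40
```

```text
21.33 p [535.98 241.69 146.57] q [ 19.47   1.51 106.05  -0.86  72.03  34.91] F [-0.87 -0.25  0.23] M [-0.03 -0.02  0.01] w 44.305939393337674 
xang 74.81745605119647 z [ 0.01 -0.01 -1.  ]
tool delta [  1.03   0.02 106.58]
```

{"api": "drive_tool", "payload": {"deltas": [[1, 0, 0, 15, 0], [1, 1, 0, 35, 0], [1, 1, 0, 55, 0], [1, 1, 0, 72, 0], [1, 1, 0, 86, 0], [1, 1, 0, 96, 0], [1, 1, 0, 103, 0], [1, 1, 0, 106, 0], [1, 1, 0, 106, 0], [1, 1, 0, 106, 0]]}}

```text
t: 22.17
tool_pos: [538.1, 241.7, 41.4]
orientation: [[0.262, 0.965, 0.013], [0.965, -0.262, -0.011], [-0.007, 0.015, -1.0]]
contact_force: [1.2, 0.1, -0.6]
width: 43.7
```

```bash
python3 st.py 537.5 241.5 20; python3 - <<'E'
from h import *
from cell import arm
f=arm.grab_frame("scene");crop(f,300,160,420,280,5,"pics/s8.png")
E
```

```text
22.17 p [538.11 241.72  41.41] q [ 19.4    8.18 109.92  -0.93  61.41  35.02] F [ 1.17  0.05 -0.63] M [ 0.01  0.02 -0.04] w 43.67221636207748 
xang 74.81983527758258 z [ 0.01 -0.01 -1.  ]
tool delta [-0.23 -0.85 21.41]
```

View pics/s8.png

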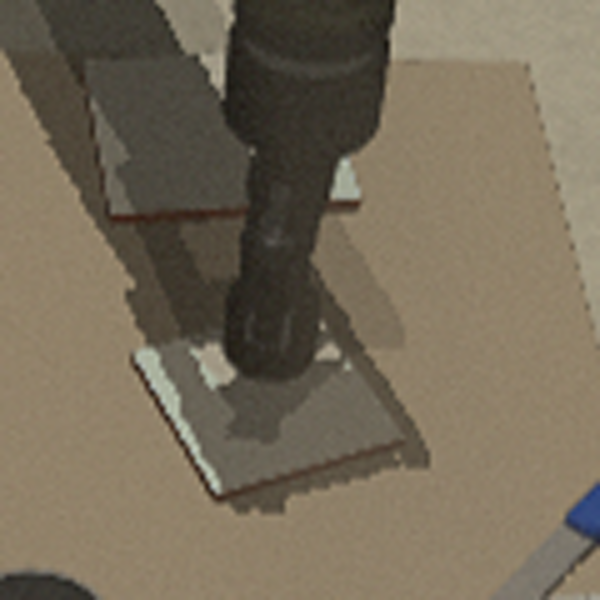

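{"api": "drive_tool", "payload": {"deltas": [[1, 0, 0, 4, 0], [1, 0, 0, 8, 0], [1, 0, 0, 12, 0], [1, 0, 0, 16, 0], [1, 0, 0, 19, 0], [1, 0, 0, 22, 0], [1, 0, 0, 24, 0], [1, 0, 0, 26, 0], [1, 0, 0, 26, 0], [1, 0, 0, 26, 0]]}}

```text
t: 23.05
tool_pos: [538.6, 241.5, 15.6]
orientation: [[0.262, 0.965, 0.013], [0.965, -0.262, -0.01], [-0.007, 0.016, -1.0]]
contact_force: [0.0, 0.2, -0.4]
width: 43.8
```

```bash
python3 st.py; python3 - <<'E'
from h import *
from cell import arm
f=arm.grab_frame("scene");crop(f,300,160,420,280,5,"pics/s9.png")
E
```

```text
23.05 p [538.63 241.51  15.63] q [ 19.36  10.17 110.52  -0.96  58.79  35.03] F [ 0.04  0.16 -0.37] M [ 0.02  0.02 -0.03] w 43.83289132477 
xang 74.82077045226913 z [ 0.01 -0.01 -1.  ]
```

View pics/s9.png

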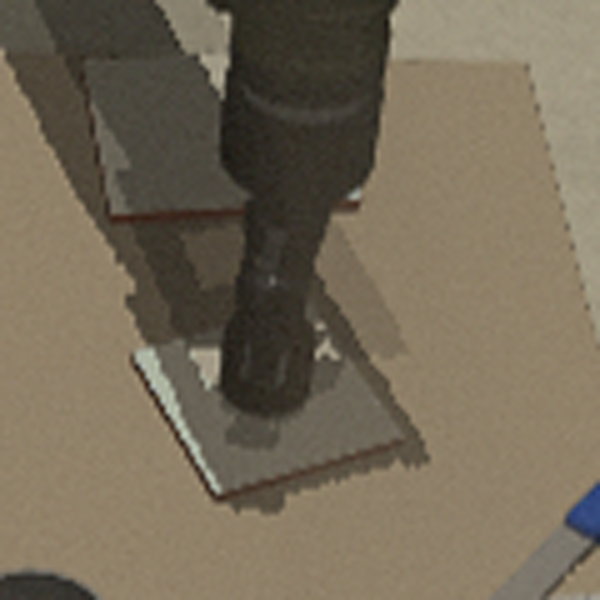

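{"api": "drive_tool", "payload": {"deltas": [[1, 0, 0, 1, 0], [1, 0, 0, 2, 0], [1, 0, 0, 3, 0], [1, 0, 0, 4, 0], [1, 0, 0, 5, 0], [1, 0, 0, 5.5, 0], [1, 0, 0, 6, 0], [1, 0, 0, 6, 0], [1, 0, 0, 6, 0], [1, 0, 0, 6, 0]]}}

```text
t: 23.93
tool_pos: [538.9, 241.5, 9.9]
orientation: [[0.262, 0.965, 0.014], [0.965, -0.262, -0.01], [-0.006, 0.016, -1.0]]
contact_force: [0.2, -0.5, -1.2]
width: 44.0
```

```bash
python3 st.py
```

```text
23.93 p [538.9  241.51   9.89] q [ 19.35  10.64 110.63  -0.96  58.19  35.04] F [ 0.24 -0.54 -1.24] M [-0.01  0.01  0.01] w 44.000319166126964 
xang 74.81640303689078 z [ 0.01 -0.01 -1.  ]
```

{"api": "drive_tool", "payload": {"deltas": [[1, 0, 0, 0.3, 0], [1, 0, 0, 0.6, 0], [1, 0, 0, 0.9, 0], [1, 0, 0, 1.2, 0], [1, 0, 0, 1.5, 0], [1, 0, 0, 1.8, 0], [1, 0, 0, 2.1, 0], [1, 0, 0, 2.3, 0], [1, 0, 0, 2.5, 0], [1, 0, 0, 2.5, 0]]}}

```text
t: 24.77
tool_pos: [538.9, 241.5, 7.3]
orientation: [[0.262, 0.965, 0.014], [0.965, -0.262, -0.01], [-0.006, 0.016, -1.0]]
contact_force: [-0.7, -0.8, -0.4]
width: 44.0
```

```bash
python3 st.py
```

```text
24.77 p [538.91 241.5    7.34] q [ 19.35  10.85 110.67  -0.96  57.94  35.04] F [-0.7  -0.82 -0.36] M [0.01 0.06 0.02] w 44.03536172739612 
xang 74.82045854771712 z [ 0.01 -0.01 -1.  ]
```

{"api": "drive_tool", "payload": {"deltas": [[1, 0, 0, 0.2, 0], [1, 0, 0, 0.4, 0], [1, 0, 0, 0.6, 0], [1, 0, 0, 0.8, 0], [1, 0, 0, 1.0, 0], [1, 0, 0, 1.2, 0], [1, 0, 0, 1.4, 0], [1, 0, 0, 1.6, 0], [1, 0, 0, 1.6, 0], [1, 0, 0, 1.6, 0]]}}

```text
t: 25.6
tool_pos: [539.1, 241.5, 7.1]
orientation: [[0.262, 0.965, 0.013], [0.965, -0.262, -0.011], [-0.007, 0.016, -1.0]]
contact_force: [-4.0, -2.4, 9.1]
width: 44.2
```

```bash
python3 st.py; python3 - <<'E'
from h import *
from cell import arm
f=arm.grab_frame("scene");crop(f,300,160,420,280,5,"pics/s10.png")
E
```

```text
25.6 p [539.07 241.5    7.09] q [ 19.35  10.9  110.64  -0.97  57.94  35.03] F [-3.97 -2.37  9.06] M [-0.28  1.02 -0.01] w 44.20828140204919 
xang 74.82943714539253 z [ 0.01 -0.01 -1.  ]
```

View pics/s10.png

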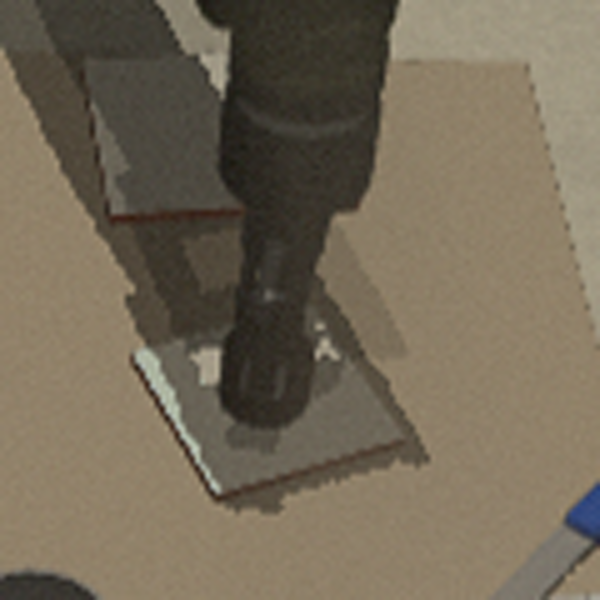

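{"api": "drive_tool", "payload": {"deltas": [[1, 0, 0, 1, 0], [1, 0, 0, 0.6, 0], [1, 0, 0, 0.4, 0], [1, 0, 0, 0.4, 0], [1, 0, 0, 0.4, 0], [0.0, 0, 0, 0.4, 0], [-0.2, 0, 0, 0.4, 0], [-0.4, 0, 0, 0.4, 0], [-1, 0, 0, 0.2, 0], [-1, 0, 0, 0, 0]], "newtons": 20}}

```text
t: 26.48
tool_pos: [538.7, 241.4, 6.5]
orientation: [[0.262, 0.965, 0.013], [0.965, -0.262, -0.011], [-0.007, 0.015, -1.0]]
contact_force: [-0.0, 0.1, 0.3]
width: 81.6
```

```bash
python3 st.py; python3 - <<'E'
from h import *
from cell import arm
f=arm.grab_frame("scene");crop(f,300,160,420,280,5,"pics/s11.png")
E
```

```text
26.48 p [538.74 241.37   6.52] q [ 19.35  10.93 110.67  -0.97  57.92  35.03] F [-0.02  0.14  0.27] M [-0.    0.02 -0.01] w 81.63886468023112 
xang 74.82950444533704 z [ 0.01 -0.01 -1.  ]
```

View pics/s11.png

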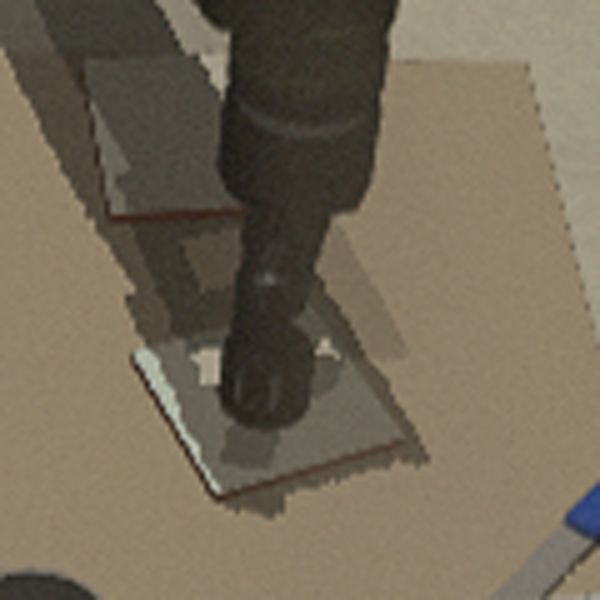

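Released; now straight up.

{"api": "drive_tool", "payload": {"deltas": [[-1, 0, 0, 0, 0], [-1, 0, 0, -3, 0], [-1, 0, 0, -8, 0], [-1, 0, 0, -16, 0], [-1, 0, 0, -28, 0], [-1, 0, 0, -42, 0], [-1, 0, 0, -60, 0], [-1, 0, 0, -85, 0], [-1, 0, 0, -110, 0], [-1, 0, 0, -135, 0]]}}

```text
t: 27.37
tool_pos: [537.3, 243.0, 144.7]
orientation: [[0.262, 0.965, 0.015], [0.965, -0.262, -0.01], [-0.006, 0.017, -1.0]]
contact_force: [1.6, 0.5, -0.1]
width: 85.4
```

{"api": "drive_tool", "payload": {"deltas": [[-1, 0, 0, -30, 0], [-1, 0, 0, -65, 0], [-1, 0, 0, -100, 0], [-1, 0, 0, -130, 0], [-1, 0, 0, -145, 0], [-1, 0, 0, -150, 0], [-1, 0, 0, -150, 0], [-1, 0, 0, -150, 0], [-1, 0, 0, -150, 0], [-1, 0, 0, -150, 0]]}}

```text
t: 28.2
tool_pos: [534.2, 244.1, 291.7]
orientation: [[0.262, 0.965, 0.01], [0.965, -0.262, -0.012], [-0.009, 0.013, -1.0]]
contact_force: [0.2, 0.6, -0.3]
width: 85.6
```

```bash
python3 st.py; python3 - <<'E'
from h import *
from cell import arm
f=arm.grab_frame("scene");cv2.imwrite("pics/s12.png",f["img"][:,:,::-1])
crop(f,300,180,420,280,5,"pics/s12c.png")
E
```

```text
28.2 p [534.18 244.13 291.73] q [19.75 -3.28 96.77 -0.83 86.18 34.98] F [ 0.25  0.63 -0.3 ] M [0.03 0.07 0.01] w 85.59110883268781 
xang 74.82773962731159 z [ 0.01 -0.01 -1.  ]
```

View pics/s12.png

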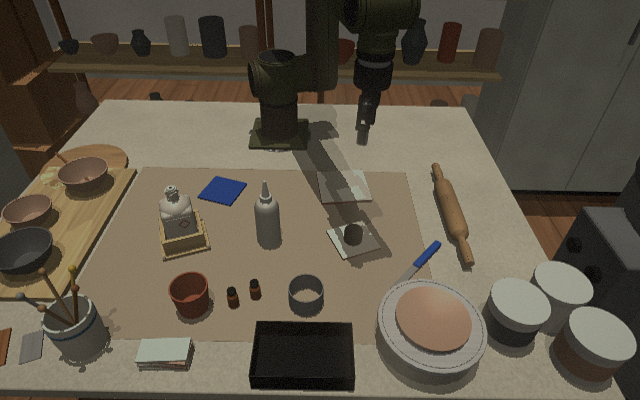

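View pics/s12c.png

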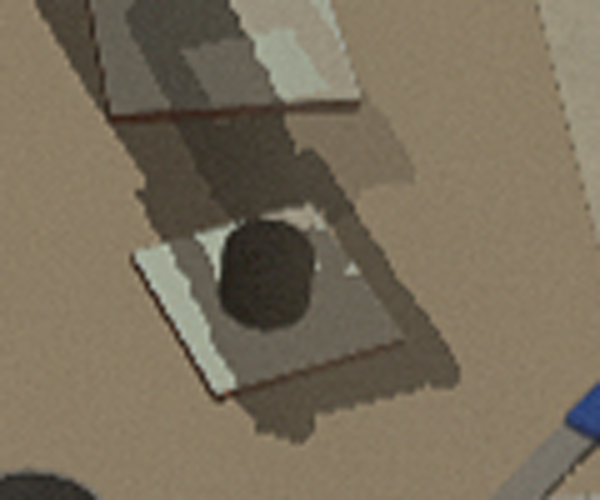

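The cap stands upright in the middle of the small tile at about (353,234). The bottle is open and nothing else has moved, so I'm handing the job in.

```bash
python3 -c "
from cell import arm
print(arm.job_done())"
```

```text
the job is handed in; nothing more can be done
None
```

The bottle is open and its cap stands upright, near the centre of the small white tile. I handed the job in at about 28 s of the 67 s allowed; no verdict was reported.

**What I did:** I gripped the cap, pushed it down and turned it anticlockwise in stages, about 82° in all. Gentle lift tests between stages kept me clear of the stop: the cap held at about 50°, 60° and 72°, and came free at 82°. I then set it on the tile, let go and backed the gripper away.

**Last checks:** The final picture shows the cap well inside the tile's edges and the rest of the table where it was. The gripper was open, about 290 mm up, with no contact force.

**What disagreed or was less than ideal:**
- **Push force:** most of the turn was at about 15–18 N. The turns from about 50° to 72° read only 10–12 N, so part of them may not have driven the inner cap.
- **Turning moment:** it reached about 0.12 N m on the last turn, under the 0.15 limit. I only read it at the end of each move.
- **Sideways force:** up to about 13 N on the neck.
- **Grip:** it seems to have slipped 1–2 mm up the cap during the lift tests, so I raised it from 60 to 100 N.
- **Fingertips:** in the camera they looked about 20 mm higher than the stated geometry, so I went by the pictures and the forces.
- **Set-down:** the force on the tile read about 9 N before I eased off and let go.

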